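# Load the battery pack into the drop-front charging bay

### The arm

A 6-joint arm with a two-finger parallel gripper is mounted at the origin on a cart in front of the work surface, level with it; the furniture and walls round the work are solid. World frame = base frame: x ahead of the robot, y to its left, z up, the work surface at z = 0. Lengths are in m, angles in degrees, forces in N, time in s.
With the tool pointing down it reaches from about 0.275 to 0.875 m from the base axis. Payload 12.5 kg.
Tool frame: the origin (TCP) lies between the finger pads, 19 mm behind the fingertips; this is the grasp point; z points along the fingers, y is the line along which they close (so a half turn about z gives the same grasp; the last joint's range is limited). The gripper opens to 85 mm and grips with 20 to 120 N. Pads are 22 mm wide; open, the fingers measure 114 mm over their backs; the gripper's body (76 mm by 85 mm) begins 54 mm behind the grasp point. The pads swing forward as they close: fully open they stand 13 mm farther back than shut.
Start: joints at [67.403, 20.094, 94.641, -0, 65.266, -4.847], TCP at [0.168, 0.524, 0.25] pointing down, gripper open.
Joint ranges: [-157.81, 157.81], [-45, 120.19], [0.68, 151.7], [-89.99, 269.99], [4.06, 180], [-164.3, 164.3]. Speed limits (degrees/s): [127.2, 127.2, 159.86, 180, 180, 180].

### API

Orientations are given as a 3x3 rotation matrix whose columns are the frame's x, y, z axes.
In Python, from plant import env, eyes gives the robot as it stands.
- The arm moves only by the tool drive_tool, never from a script. Its argument "targets" is a list of rows, each a list of 3 entries, a list of its own where there are three numbers: the shift along the tool's x, y, z in mm, then the turn, a rotation vector about the tool's x, y, z in degrees, then the finger opening in mm, from 0 to 85.4. A call has exactly 8 rows; each row is the pose to reach, as a shift and turn from the pose commanded when the call began, along the tool's axes at that moment; what a row does not reach only later rows make up. A row lasts 1/12 s, in which the tool goes at most 41.7 mm and 7.16 degrees, less where a joint would pass 70% of its speed; a pose out of reach is approached as far as the arm can. A call with a gripper value outside its range is refused whole. The fingers move at their own pace and stop on an object; "squeeze" is the grip in N (left out, the last holds). Time passes only in rows, so rows that repeat a pose let the fingers close, or fill a call up. It gives the time, the measured TCP pose, the force, the opening and the grip force at its end, in the units of the state.
- env.state(): the state, without advancing time (a new reading comes with each control period).
- eyes.snapshot(name): name is "scene" or "top" or "wrist"; returns (picture, depth): 480x640x3 uint8, blue, green, red; 480x640 float32, m along the optical axis (not along the pixel's ray), 0 where there is no reading.
- eyes.calibration(name): a dict with "camera_matrix" (3x3 intrinsics, pixels), "cam_to_world" (4x4, takes a point from camera to world coordinates); the wrist camera has in their place "mount" (4x4, takes a point from camera to tool coordinates, whose origin is the TCP and whose axes are the flange's). Camera axes: x right, y down, z forward; pixel columns grow to the right and rows downward; lengths in m; the calibration is good to about 2 mm. The wrist camera is an equidistant fisheye: a pixel r from the principal point sees the ray r / f radians off the axis. A picture is of the moment at which its call begins: read the wrist's pose just before it. calibration takes no time and is no camera call.
- env.hand_in(): hands the job in; it is judged then, once.
The state is a dict: "clock": time; "joint_pos": joint angles; "dq": joint speeds; "joint_torque": joint torques, N m; "tool_pos": TCP position; "orientation": TCP orientation; "ft_force": force on the tool from outside, world axes, zero at the start; "torque": the same for the moment, N m; "width": finger opening in m; "grip_force": force on a finger pad.
Only numpy, scipy, OpenCV 4.12 (cv2) and the standard library are available. Lean on these libraries where they do the work, as an engineer would, in place of code of your own. Each camera call takes 0.05 s, during which the arm holds its last target. There are 200 camera calls.

### The job

Put the black battery pack on charge: pull the charging bay's front door all the way down, lift the pack out of its cradle and set it down upright on the open door, tab towards you, and let go of it. Then take it again by its front tab, slide it fully home under the roof between the guide rails, and push the door back up until it is shut. Keep the pack upright throughout and leave the other things on the bench where they are.

Things in the scene. Friction and masses are not known exactly. Their poses are not given: they have to be found in the camera images.
- bay: Grey steel charging bay fixed to the bench, 142 mm deep (x), 160 wide (y), 114 high. Origin: on the bench under the middle of its front edge; x points into the bay, away from the robot; z up. Inner floor at z 44 mm, side walls' inner faces at y +-75 mm, back wall (the stop) at x 138 mm. Roof from x 46 mm to the back, z 109 to 114 mm; before x 46 mm the top is open.
- door (a joint): Hinge of the bay's front door: 0 = shut (upright), 1.571 = fully down (level, towards the robot). Panel 160 mm wide, 68 high, 10 thick; lying down, its inner face is level at z 45 mm and serves as a loading shelf. The hinge is a little stiff: the door stays put when nearly shut and sinks open when past about 25 degrees.
- door_hinge (a point): Middle of the hinge line, at the bay's front edge, 45 mm above the bench; the line runs along the bay's y axis.
- door_bar (a point): Centre of the door's round steel pull bar, 10 mm thick, 90 mm long along the bay's y, 35 mm beyond the panel's free edge on an arm at each end; 102 mm from the hinge line and 5 mm outward of the door's inner face. Shut: 147 mm above the bench. Down: 40 mm above the bench, 102 mm in front of the bay. Can be pinched from above in both.
- bay_home (a point): Where the pack's origin lies when it is fully home: on the bay's floor, in its middle, 88 mm behind its front edge, with the pack's x along the bay's x. Two 14 mm high aluminium rails guide the pack there: 67 mm apart from 59 mm behind the front edge to the back wall, flared open from 42 mm.
- cradle: Fixed aluminium storage cradle in which the pack stands at the start; base plate 152 x 86 x 8 mm, low side walls to 20 mm; a fork at the tab end (two cheeks 24 mm apart, 60 mm high) keeps fingers off the tab. Its origin lies on the bench below the pack's origin and its x axis along the pack's.
- pack: Black battery pack, 0.3 to 0.65 kg. Body 100 mm long (x), 60 wide (y), 38 high; origin at the centre of the body's underside, z up, x pointing away from the tab. It starts in the cradle, its underside 8 mm above the bench.
- pack_rib (a point): Lifting rib on top of the pack: 44 mm long (x), 16 mm thick (y), from 38 to 56 mm above the pack's underside; this point is in its middle, 50 mm above the underside, over the pack's centre.
- pack_tab (a point): Pull tab on the pack's front end: an upright grey fin 10 mm thick (y), sticking out 30 mm from the body, from 8 to 48 mm above the underside. This point lies in it, 66 mm in front of the pack's origin, 40 mm above the underside.
- tape_roll: Bystander: orange tape roll, 70 mm across, 26 mm high, lying flat; origin at the centre of its underside.
- glue_stick: Bystander: upright glue stick, 26 mm across, 86 mm high; origin at the centre of its underside.
- cutter: Bystander: yellow-green box cutter lying flat, 29 x 151 x 21 mm, long along its y; origin at the centre of its underside.
Mind the look-alikes: they are no part of the job. What is shaped like the pack but purple is not meant.

How it is judged (in metres and radians):
On the way, in this order (a step that is already met when the one before it is completed fails the run):
1. the door is fully down while the pack is still in its cradle (value of joint door above 1.45 rad and distance of pack from where it was at the start of the episode below 0.02 m), for 0.2 s.
2. the pack stands upright on the open door, tab towards the robot, let go and not yet in (its origin at most 50 mm behind the bay's front edge) (value of joint door above 1.45 rad and x of pack in the frame of bay between -0.08 and 0.05 m and y of pack in the frame of bay between -0.03 and 0.03 m and z of pack in the frame of bay between 0.035 and 0.053 m and angle between pack's own z axis and vertical below 0.12 rad and x of pack_tab in the frame of bay below 0 m and angle between the x axis of pack and the x axis of bay, either way round below 0.5 rad and linear speed of pack below 0.02 m/s and contact force between the fingers and pack below 0.1 N), for 0.2 s.
3. the pack is slid home with the fingers at its tab (TCP within 45 mm of the tab's point, touching the pack) (x of pack in the frame of bay above 0.08 m and distance between the grasp point and pack_tab below 0.045 m and contact force between the fingers and pack above 0.3 N), for 0.05 s.
At the end, for the whole second after the job is handed in: The pack stands level on the bay's floor between the rails, its origin 80 to 95 mm behind the bay's front edge (home is 88 mm) and within 6 mm of the bay's middle, in line within 0.12 rad, and at rest; the door is shut (hinge below 0.08 rad) and still (x of pack in the frame of bay between 0.08 and 0.095 m and y of pack in the frame of bay between -0.006 and 0.006 m and z of pack in the frame of bay between 0.037 and 0.051 m and angle between pack's own z axis and vertical below 0.1 rad and angle between the x axis of pack and the x axis of bay, either way round below 0.12 rad and value of joint door below 0.08 rad and linear speed of pack below 0.02 m/s and velocity of joint door below 0.05 rad/s); the robot touches nothing.
It fails at once if the pack is tipped by more than 0.5 rad (angle between pack's own z axis and vertical above 0.5 rad).
It fails at once if the tape roll, glue stick or box cutter is moved more than 30 mm or the glue stick knocked over (distance of any of tape_roll, glue_stick, cutter from where it was at the start of the episode above 0.03 m or angle between glue_stick's own z axis and vertical above 0.5 rad).
It also fails if it takes over 67 s, if anything falls off the work surface, if the arm or the gripper's body presses on something with over 40 N, if the wrist force passes 120 N, or if a joint passes its speed limit or range.

## Working session

There is one attempt and no reset: what is moved stays moved. The work goes in short steps, Python scripts to look and compute and a tool call to move; the robot and the scene stay as the last step left them, time stands still between calls to the robot, and variables do not carry over. Pictures are saved under pics/ and viewed, at most 10 in all, crops included, and the job is handed in when it is done.

Besides the shell and the picture viewer there is one more tool, called after "Call:" in YAML: its name, and indented under it one key for each argument. drive_tool: Moves the arm, as the interface text tells. Its arguments: {"type":"object","properties":{"targets":{"type":"array","items":{"type":"array"}},"squeeze":{"type":"number"}},"required":["targets"]}

```bash
ls; mkdir -p pics
python3 - <<'E'
from plant import env, eyes
import cv2,numpy as np
s=env.state(); print(s)
for n in("scene","top"):
    p,d=eyes.snapshot(n); cv2.imwrite(f"pics/{n}0.png",p); np.save(f"pics/{n}0.npy",d)
    c=eyes.calibration(n); print(n,c)
print(eyes.calibration("wrist"))
E
```

```text
pics
{'clock': 0.0, 'joint_pos': array([ 6.74012655e+01,  2.01248644e+01,  9.46786386e+01,  5.31919025e-04,
        6.52664212e+01, -4.84938780e+00]), 'dq': array([-0.06103136, -0.09449012, -0.01329094, -0.06391195,  0.0410251 ,
        0.04995467]), 'joint_torque': array([ 5.91952758e-04, -5.06109953e+01, -2.91406310e+01, -5.39614143e-05,
        4.55983391e-03,  1.72993790e-06]), 'tool_pos': array([0.16753705, 0.52351949, 0.24944218]), 'orientation': array([[-9.52398063e-01,  3.04856854e-01, -4.76756457e-04],
       [ 3.04857207e-01,  9.52397407e-01, -1.12346231e-03],
       [ 1.11566429e-04, -1.21532597e-03, -9.99999255e-01]]), 'ft_force': array([1.57074631, 0.12308383, 0.37411088]), 'torque': array([0.04083255, 0.00251251, 0.02374201]), 'grip_force': 0.0, 'width': 0.0850464001339428}
scene {'camera_matrix': array([[505.56746728,   0.        , 325.29604602],
       [  0.        , 505.56746728, 238.2614186 ],
       [  0.        ,   0.        ,   1.        ]]), 'cam_to_world': array([[ 0.48477306, -0.55632567,  0.67490505, -0.08777251],
       [-0.87463415, -0.30552927,  0.37638673
[... 402 characters left out ...]
-0.99990851, -0.01299308,  0.003762  ,  0.02860245],
       [-0.00268468, -0.081959  , -0.99663209,  1.22793107],
       [ 0.        ,  0.        ,  0.        ,  1.        ]])}
{'camera_matrix': array([[371.64829954,   0.        , 322.91262911],
       [  0.        , 371.64829954, 239.31360139],
       [  0.        ,   0.        ,   1.        ]]), 'mount': array([[-5.65508961e-04, -9.60300948e-01, -2.78965533e-01,
         6.99859091e-02],
       [ 9.99999772e-01, -4.40038727e-04, -5.12390272e-04,
        -5.75108398e-04],
       [ 3.69293226e-04, -2.78965759e-01,  9.60300978e-01,
        -1.23579336e-01],
       [ 0.00000000e+00,  0.00000000e+00,  0.00000000e+00,
         1.00000000e+00]])}
```

View pics/top0.png

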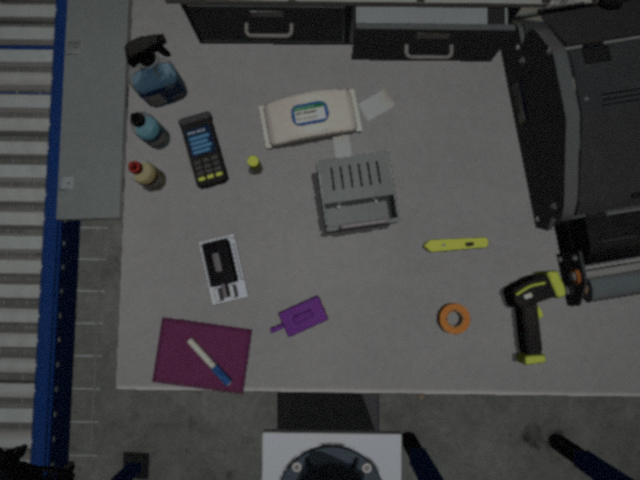

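View pics/scene0.png

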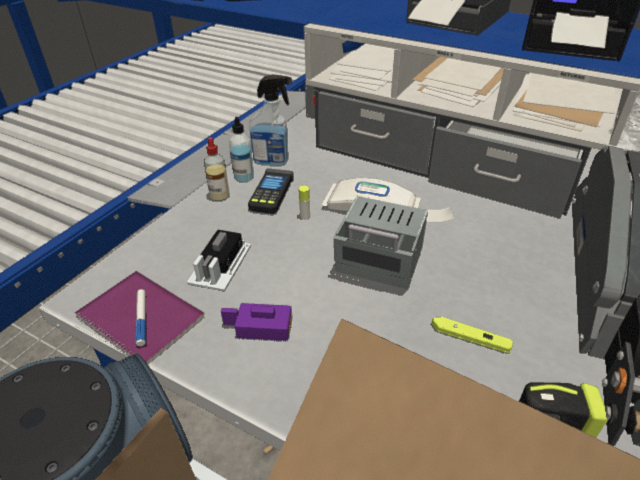

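The top view shows the bay at (357,192), with its door side down towards the robot. The black pack candidate stands in its white cradle at (222,265), fork at the lower end. The bystanders are the glue stick at (253,163), the cutter at (457,244) and the tape roll at (454,319). Things that could be taken for the pack:
- black block in the cradle, (222,265)
- purple block, (303,316), not meant
- black card terminal, (204,150), a different shape

I choose the black one in the cradle and check it in a crop.

```bash
cat > h.py <<'E'
import numpy as np,cv2
def cloud(eyes,n,d):
    c=eyes.calibration(n);K=c["camera_matrix"];T=c["cam_to_world"]
    v,u=np.mgrid[:480,:640]
    P=np.stack([(u-K[0,2])/K[0,0]*d,(v-K[1,2])/K[1,1]*d,d],-1)
    return P@T[:3,:3].T+T[:3,3]
def ray(eyes,n,uv,z):
    c=eyes.calibration(n);K=c["camera_matrix"];T=c["cam_to_world"]
    uv=np.atleast_2d(uv).astype(float)
    r=np.c_[(uv[:,0]-K[0,2])/K[0,0],(uv[:,1]-K[1,2])/K[1,1],np.ones(len(uv))]@T[:3,:3].T
    return T[:3,3]+r*((z-T[2,3])/r[:,2])[:,None]
E
python3 - <<'E'
from plant import env,eyes
from h import *
t=cv2.imread("pics/top0.png");d=np.load("pics/top0.npy");C=cloud(eyes,"top",d)
s=cv2.imread("pics/scene0.png");ds=np.load("pics/scene0.npy");S=cloud(eyes,"scene",ds)
a=cv2.resize(t[215:315,180:335],None,fx=4,fy=4,interpolation=cv2.INTER_CUBIC)[:,:400]
b=cv2.resize(t[145:245,310:410],None,fx=4,fy=4,interpolation=cv2.INTER_CUBIC)
c=cv2.resize(s[215:295,180:260],None,fx=5,fy=5,interpolation=cv2.INTER_CUBIC)[:,:400]
e=cv2.resize(s[190:290,325:435],None,fx=4,fy=4,interpolation=cv2.INTER_CUBIC)[:,:400]
cv2.imwrite("pics/crop0.png",cv2.resize(np.vstack([np.hstack([a,b]),np.hstack([c,e[:400]])]),(600,600)))
for n,u,v in[("rib",222,262),("bodyL",210,268),("bench",270,250),("roof",357,175),("wallL",321,205),("benchfar",270,120),("purple",316,312)]:
    print(n,np.round(np.median(C[v-1:v+2,u-1:u+2].reshape(-1,3),0),4))
for n,u,v in[("rib",229,238),("bench",270,275),("roof",390,218)]:
    print("S",n,np.round(np.median(S[v-1:v+2,u-1:u+2].reshape(-1,3),0),4))
# roof/frame of bay by height in top depth
for name,C_,lo,hi,box in[("bayhigh",C,.095,.125,(.5,.85,-.2,.15)),("bayhighS",S,.095,.125,(.5,.85,-.2,.15))]:
    m=(C_[...,2]>lo)&(C_[...,2]<hi)&(C_[...,0]>box[0])&(C_[...,0]<box[1])&(C_[...,1]>box[2])&(C_[...,1]<box[3])
    p=C_[m]; print(name,len(p)); r=cv2.minAreaRect((p[:,:2]*1000).astype(np.float32)); print(r, np.round(cv2.boxPoints(r)),np.median(p[:,2]))
E
```

```text
rib [0.5352 0.2533 0.0474]
bodyL [0.5212 0.2796 0.0478]
bench [0.5662 0.1495 0.0029]
roof [ 0.724  -0.0457  0.1143]
wallL [0.6687 0.0312 0.0415]
benchfar [0.8696 0.153  0.033 ]
purple [0.4253 0.0393 0.0383]
S rib [0.5604 0.2575 0.0455]
S bench [ 0.5456  0.1416 -0.0008]
S roof [ 0.713  -0.057   0.1135]
bayhigh 3589
((690.0030517578125, -46.201499938964844), (157.12083435058594, 162.00283813476562), 9.029983520507812) [[ 600.   21.]
 [ 625. -139.]
 [ 780. -114.]
 [ 755.   46.]] 0.11522705684863266
bayhighS 3132
((689.373291015625, -50.02299499511719), (161.14109802246094, 162.0240936279297), 8.694881439208984) [[ 597.   18.]
 [ 622. -142.]
 [ 781. -118.]
 [ 757.   42.]] 0.11348668607300327
```

View pics/crop0.png

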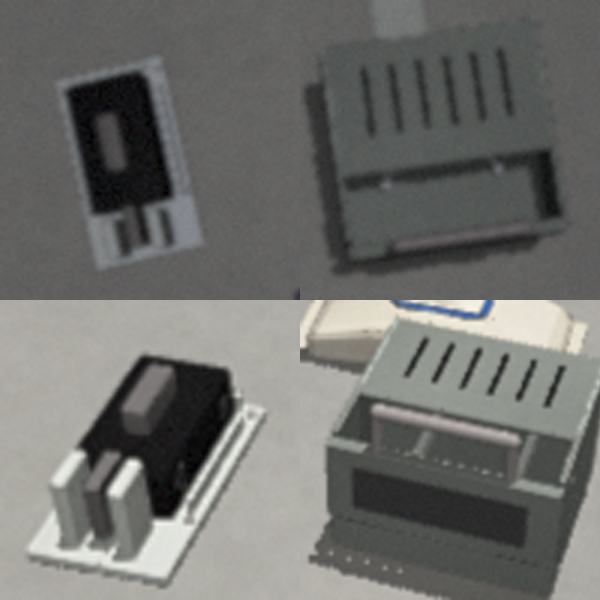

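The crop confirms it: black body, grey rib and tab between the cheeks of the white cradle's fork. The bay's pull bar is up, so the door is shut. Next I measure the bar, bay and pack.

Run:
```python
from plant import env,eyes
from h import *
im={n:cv2.imread(f"pics/{n}0.png") for n in("top","scene")}
Cl={n:cloud(eyes,n,np.load(f"pics/{n}0.npy")) for n in im}
def rect(p): 
    r=cv2.minAreaRect((p[:,:2]*1000).astype(np.float32)); return np.round(cv2.boxPoints(r)).tolist(),np.round(r[0],1),np.round(r[1],1),round(r[2],1)
for n,C in Cl.items():
    x,y,z=C[...,0],C[...,1],C[...,2]
    m=(z>.135)&(z<.165)&(x>.55)&(x<.75)&(y>-.2)&(y<.12)
    print(n,"bar",m.sum(),rect(C[m]),np.median(z[m]))
    hsv=cv2.cvtColor(im[n],cv2.COLOR_BGR2HSV)
    bx=(x>.42)&(x<.65)&(y>.15)&(y<.35)
    v=hsv[...,2]
    print(n,"V pct",np.percentile(v[bx],[1,10,25,50,75,90,99]))
    # pack body: very dark pixels -> rays on plane z=.046
    thr=35 if n=="top" else 40
    k=(bx&(v<thr)).astype(np.uint8)
    k=cv2.morphologyEx(k,cv2.MORPH_CLOSE,np.ones((9,9)))
    c=max(cv2.findContours(k,0,1)[0],key=cv2.contourArea)[:,0]
    print(n,"body uv",cv2.boundingRect(c),rect(ray(eyes,n,c,.046)))
    # cradle white
    w=(bx&(v>(105 if n=="top" else 170))).astype(np.uint8)
    w=cv2.morphologyEx(w,cv2.MORPH_OPEN,np.ones((2,2)))
    cs=[q for q in cv2.findContours(w,0,1)[0] if len(q)>5]
    if cs: q=np.vstack(cs)[:,0]; print(n,"cradle",rect(ray(eyes,n,q,.008)))
    h=bx&(z>.055)&(z<.075)
    print(n,"high",h.sum(),np.round(np.median(C[h],0),3) if h.any() else 0)
```

```text
top bar 224 ([[603.0, -10.0], [618.0, -107.0], [628.0, -106.0], [613.0, -8.0]], array([615.4, -57.8]), array([ 9.9, 98.7]), 8.8) 0.1518777317413338
top V pct [ 13.  27.  95.  97.  99. 106. 139.]
top body uv (203, 240, 34, 53) ([[460.0, 270.0], [474.0, 214.0], [589.0, 243.0], [574.0, 299.0]], array([524.4, 256.4]), array([117.7,  57.9]), 14.3)
top cradle ([[434.0, 280.0], [455.0, 195.0], [603.0, 233.0], [581.0, 318.0]], array([518.2, 256.5]), array([151.9,  87. ]), 14.4)
top high 327 [0.481 0.257 0.062]
scene bar 286 ([[601.0, -13.0], [616.0, -111.0], [630.0, -109.0], [614.0, -11.0]], array([615.2, -60.9]), array([13.6, 99.2]), 9.0) 0.1492242800330258
scene V pct [ 15.    61.4  129.   170.   175.   179.   227.16]
scene body uv (202, 231, 40, 42) ([[450.0, 265.0], [469.0, 195.0], [589.0, 228.0], [571.0, 297.0]], array([519.7, 246.2]), array([124.9,  71.6]), 15.1)
scene cradle ([[86.0, 157.0], [213.0, -83.0], [716.0, 183.0], [589.0, 422.0]], array([401. , 169.8]), array([569. , 270.3]), 27.8)
scene high 280 [0.482 0.253 0.06 ]
```

Call:
drive_tool:
  targets:
    - [[-34, -23, 0], [0, 0, 6], 60]
    - [[-68, -47, 0], [0, 0, 12], 60]
    - [[-102, -70, 0], [0, 0, 18], 60]
    - [[-136, -94, 0], [0, 0, 24], 60]
    - [[-170, -117, 0], [0, 0, 30], 60]
    - [[-204, -141, 0], [0, 0, 36], 60]
    - [[-238, -164, 0], [0, 0, 42], 60]
    - [[-272, -188, 0], [0, 0, 48], 60]
  squeeze: 25

```text
clock: 0.77
tool_pos: [0.3701, 0.26, 0.25]
orientation: [[-0.406, 0.914, 0.0], [0.914, 0.406, 0.0], [0.0, 0.0, -1.0]]
ft_force: [1.6, 0.9, 0.2]
width: 0.0601
grip_force: 0.0
```

```bash
cat >> h.py <<'E'
from scipy.spatial.transform import Rotation as Ro
def plan(env,pos_mm,yyaw):
    """print the tool shift (mm) and turn (deg) to TCP pos, tool down with tool y at yaw yyaw"""
    s=env.state();R=s["orientation"];a=np.radians(yyaw)
    y=np.array([np.cos(a),np.sin(a),0]);z=np.array([0,0,-1.]);G=np.c_[np.cross(y,z),y,z]
    print("t %.2f"%s["clock"],"tcp",np.round(s["tool_pos"]*1e3,1),"yaw_y %.1f"%np.degrees(np.arctan2(R[1,1],R[0,1])),"w %.1f"%(s["width"]*1e3),"gf %.1f"%s["grip_force"],"F",np.round(s["ft_force"],1),"q",np.round(s["joint_pos"],0))
    print("shift",np.round(R.T@(np.array(pos_mm)-s["tool_pos"]*1e3),1),"turn",np.round(Ro.from_matrix(R.T@G).as_rotvec(degrees=True),2))
E
python3 -c "
from plant import env
from h import *
plan(env,[615.5,-59.5,240],8.9)"
```

```text
t 0.77 tcp [370.1 260.  250. ] yaw_y 24.0 w 60.1 gf 0.0 F [1.6 0.9 0.2] q [ 29.  10. 108.   0.  62.   5.]
shift [-391.7   94.5   10. ] turn [ 0.   -0.   15.06]
```

Call:
drive_tool:
  targets:
    - [[-39, 9.4, 1], [0, 0, 2], 60]
    - [[-78, 19, 2], [0, 0, 4], 60]
    - [[-117, 28, 3], [0, 0, 6], 60]
    - [[-156, 38, 4], [0, 0, 8], 60]
    - [[-195, 47, 5], [0, 0, 10], 60]
    - [[-234, 56, 6], [0, 0, 12], 60]
    - [[-273, 66, 7], [0, 0, 14], 60]
    - [[-312, 75, 8], [0, 0, 15], 60]

```text
clock: 1.43
tool_pos: [0.5667, 0.0063, 0.2417]
orientation: [[-0.159, 0.987, -0.0], [0.987, 0.159, 0.0], [0.0, -0.0, -1.0]]
ft_force: [1.1, 1.3, 0.7]
width: 0.06
grip_force: 0.0
```

Run:
```python
from plant import env,eyes
from h import *
plan(env,[615.5,-59.5,240],8.9)
s=env.state();p,d=eyes.snapshot("wrist");cv2.imwrite("pics/w1.png",p);np.savez("pics/w1.npz",R=s["orientation"],t=s["tool_pos"],d=d)
```

```text
t 1.43 tcp [566.7   6.3 241.7] yaw_y 9.1 w 60.0 gf 0.0 F [1.1 1.3 0.7] q [ -4.  22.  93.   0.  65. -13.]
shift [-72.7  37.7   1.6] turn [-0.02 -0.01  0.22]
```

View pics/w1.png

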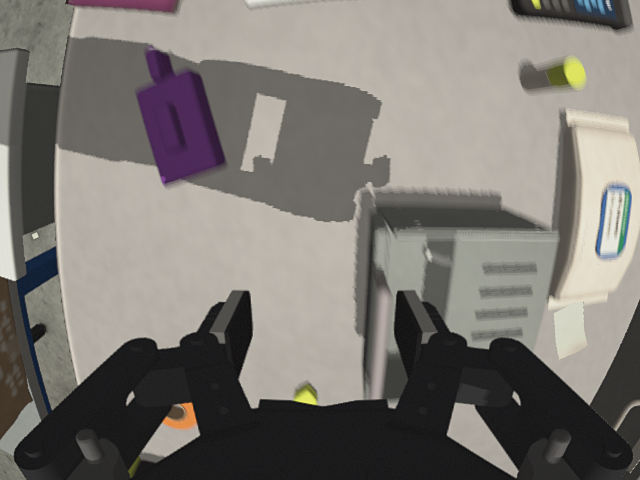

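The wrist view shows the bay at right, with its bar as a pink strip at about (378,335). The roof's far-left corner is at (557,233) and the glue stick at (572,72). I cast rays for the bar and the corner.

```bash
cat >> h.py <<'E'
def wray(eyes,R,t,uv,z):
    c=eyes.calibration("wrist");K=c["camera_matrix"];M=c["mount"]
    uv=np.atleast_2d(uv).astype(float);q=np.c_[uv[:,0]-K[0,2],uv[:,1]-K[1,2]]
    r=np.hypot(*q.T);th=r/K[0,0]
    D=np.c_[q/r[:,None]*np.sin(th)[:,None],np.cos(th)]@M[:3,:3].T@R.T
    o=t+R@M[:3,3]
    return o+D*((z-o[2])/D[:,2])[:,None]
def baypt(p,o,yaw):
    a=np.radians(yaw);d=np.asarray(p)[...,:2]-np.asarray(o)[:2]
    return np.stack([d@[np.cos(a),np.sin(a)],d@[-np.sin(a),np.cos(a)]],-1)
E
python3 - <<'E'
from plant import env,eyes
from h import *
f=np.load("pics/w1.npz");R,t=f["R"],f["t"];p=cv2.imread("pics/w1.png")
hsv=cv2.cvtColor(p,cv2.COLOR_BGR2HSV).astype(int);b,g,r=[p[...,i].astype(int) for i in range(3)]
m=((r-g>4)&(r>90)).astype(np.uint8);m[:, :360]=0;m[:,395:]=0;m[:265]=0;m[400:]=0
m=cv2.morphologyEx(m,cv2.MORPH_OPEN,np.ones((2,2)))
for v in range(270,400,15):
    u=np.flatnonzero(m[v]); 
    if len(u): w=wray(eyes,R,t,[[u.min(),v],[u.max(),v]],.147)*1e3; print(v,u.min(),u.max(),np.round(w[:,:2]).tolist(), np.round(baypt(w,[620.,-58.5],8.9)).tolist())
w=wray(eyes,R,t,[[557,233],[545,330]],.114)*1e3;print("roof back",np.round(w),baypt(w,[620.,-58.5],8.9).round())
E
```

```text
300 378 390 [[608.0, -22.0], [616.0, -21.0]] [[-6.0, 38.0], [2.0, 37.0]]
315 377 389 [[610.0, -33.0], [618.0, -32.0]] [[-6.0, 26.0], [2.0, 26.0]]
330 376 388 [[612.0, -45.0], [620.0, -44.0]] [[-6.0, 15.0], [2.0, 15.0]]
345 361 387 [[604.0, -58.0], [622.0, -56.0]] [[-16.0, 3.0], [3.0, 2.0]]
360 361 387 [[607.0, -71.0], [625.0, -68.0]] [[-15.0, -10.0], [4.0, -10.0]]
375 361 385 [[609.0, -84.0], [627.0, -82.0]] [[-14.0, -23.0], [3.0, -24.0]]
390 361 383 [[612.0, -98.0], [629.0, -96.0]] [[-14.0, -38.0], [3.0, -38.0]]
roof back [[754.  38. 114.]
 [777. -49. 114.]] [[147.  75.]
 [157. -15.]]
```

Call:
drive_tool:
  targets:
    - [[-25, 13, 0], [0, 0, 0.1], 50]
    - [[-50, 26, 10], [0, 0, 0.2], 50]
    - [[-74, 39, 25], [0, 0, 0.2], 50]
    - [[-74.5, 39.4, 45], [0, 0, 0.2], 50]
    - [[-74.5, 39.4, 65], [0, 0, 0.2], 50]
    - [[-74.5, 39.4, 80], [0, 0, 0.2], 50]
    - [[-74.5, 39.4, 90], [0, 0, 0.2], 50]
    - [[-74.5, 39.4, 94.5], [0, 0, 0.2], 40]

```text
clock: 2.15
tool_pos: [0.6161, -0.0589, 0.1458]
orientation: [[-0.157, 0.988, -0.002], [0.988, 0.157, 0.0], [0.001, -0.002, -1.0]]
ft_force: [0.1, -0.3, 0.0]
width: 0.0408
grip_force: 0.0
```

Call:
drive_tool:
  targets:
    - [[0, 0, 0], [0, 0, 0], 30]
    - [[0, 0, 0], [0, 0, 0], 20]
    - [[0, 0, 0], [0, 0, 0], 10]
    - [[0, 0, 0], [0, 0, 0], 5]
    - [[0, 0, 0], [0, 0, 0], 5]
    - [[0, 0, 0], [0, 0, 0], 5]
    - [[0, 0, 0], [0, 0, 0], 5]
    - [[0, 0, 0], [0, 0, 0], 5]
  squeeze: 25

```text
clock: 2.82
tool_pos: [0.6172, -0.059, 0.1486]
orientation: [[-0.157, 0.988, 0.002], [0.988, 0.157, -0.0], [-0.0, 0.002, -1.0]]
ft_force: [-1.1, 0.7, 6.7]
width: 0.0089
grip_force: 24.7
```

Call:
drive_tool:
  targets:
    - [[0, -13.3, 1.5], [0, 0, 0], 5]
    - [[0, -26.2, 4.8], [0, 0, 0], 5]
    - [[0, -38.7, 9.7], [0, 0, 0], 5]
    - [[0, -50.3, 16.2], [0, 0, 0], 5]
    - [[0, -61.1, 24.1], [0, 0, 0], 5]
    - [[0, -70.7, 33.4], [0, 0, 0], 5]
    - [[0, -79, 43.9], [0, 0, 0], 5]
    - [[0, -85.8, 55.3], [0, 0, 0], 5]

```text
clock: 3.48
tool_pos: [0.5338, -0.0721, 0.0926]
orientation: [[-0.157, 0.988, 0.006], [0.988, 0.157, 0.0], [-0.001, 0.006, -1.0]]
ft_force: [18.0, 9.1, -8.4]
width: 0.0089
grip_force: 24.4
```

Call:
drive_tool:
  targets:
    - [[0, -3, 6], [0, 0, 0], 5]
    - [[0, -5.4, 12.3], [0, 0, 0], 5]
    - [[0, -7.4, 18.5], [0, 0, 0], 5]
    - [[0, -9, 25.1], [0, 0, 0], 5]
    - [[0, -10.3, 31.5], [0, 0, 0], 5]
    - [[0, -11, 38.3], [0, 0, 0], 5]
    - [[0, -11.2, 45], [0, 0, 0], 5]
    - [[0, -11.2, 52], [0, 0, 0], 5]

```text
clock: 4.15
tool_pos: [0.5258, -0.0744, 0.0433]
orientation: [[-0.157, 0.987, 0.011], [0.988, 0.157, -0.002], [-0.003, 0.011, -1.0]]
ft_force: [2.2, 4.2, 44.8]
width: 0.0089
grip_force: 30.9
```

Call:
drive_tool:
  targets:
    - [[0, 0, 0], [0, 0, 0], 5]
    - [[0, 0, 0], [0, 0, 0], 5]
    - [[0, 0, 0], [0, 0, 0], 5]
    - [[0, 0, 0], [0, 0, 0], 20]
    - [[0, 0, 0], [0, 0, 0], 30]
    - [[0, 0, 0], [0, 0, 0], 40]
    - [[0, 0, -10], [0, 0, 0], 40]
    - [[0, 0, -30], [0, 0, 0], 50]

```text
clock: 4.82
tool_pos: [0.5195, -0.0741, 0.0692]
orientation: [[-0.157, 0.988, -0.004], [0.988, 0.157, 0.001], [0.002, -0.004, -1.0]]
ft_force: [-0.3, 0.2, 0.4]
width: 0.0495
grip_force: 0.0
```

```bash
python3 -c "
from plant import env
from h import *
plan(env,[533,258,180],104.3)"
```

```text
t 4.82 tcp [519.5 -74.1  69.2] yaw_y 9.0 w 49.5 gf 0.0 F [-0.3  0.2  0.4] q [-13.  33. 106.  -0.  42. -22.]
shift [ 326.    65.1 -110.6] turn [ -0.1   -0.26 -95.26]
```

Call:
drive_tool:
  targets:
    - [[0, 0, -40], [0, 0, -3], 60]
    - [[20, 5, -75], [0, 0, -9], 60]
    - [[45, 10, -100], [0, 0, -16], 60]
    - [[75, 20, -110], [0, 0, -23], 60]
    - [[110, 30, -110], [0, 0, -30], 60]
    - [[145, 35, -110], [0, 0, -37], 60]
    - [[180, 40, -110], [0, 0, -44], 60]
    - [[215, 45, -110], [0, 0, -51], 60]

```text
clock: 5.48
tool_pos: [0.5311, 0.1466, 0.1809]
orientation: [[-0.869, 0.494, -0.0], [0.494, 0.869, -0.0], [-0.0, -0.0, -1.0]]
ft_force: [0.6, -0.7, 0.0]
width: 0.06
grip_force: 0.0
```

```bash
python3 -c "
from plant import env
from h import *
plan(env,[533,258,180],104.3)"
```

```text
t 5.48 tcp [531.1 146.6 180.9] yaw_y 60.4 w 60.0 gf 0.0 F [ 0.6 -0.7  0. ] q [ 11.  25.  98.  -0.  57. -50.]
shift [53.3 97.8  0.8] turn [-1.000e-02 -0.000e+00 -4.392e+01]
```

Call:
drive_tool:
  targets:
    - [[7, 13, 0], [0, 0, -6], 60]
    - [[14, 26, 0], [0, 0, -12], 60]
    - [[22, 39, 0], [0, 0, -18], 60]
    - [[29, 52, 0], [0, 0, -24], 60]
    - [[36, 65, 0], [0, 0, -30], 60]
    - [[43, 78, 0], [0, 0, -36], 60]
    - [[49, 90, 0], [0, 0, -40], 60]
    - [[53, 98, 0], [0, 0, -44], 60]

```text
clock: 6.15
tool_pos: [0.5343, 0.2574, 0.1807]
orientation: [[-0.969, -0.247, -0.0], [-0.247, 0.969, -0.0], [0.0, 0.0, -1.0]]
ft_force: [0.1, 0.3, 1.1]
width: 0.0598
grip_force: 0.0
```

Run:
```python
from plant import env,eyes
from h import *
plan(env,[533,258,100],104.3)
s=env.state();p,d=eyes.snapshot("wrist");cv2.imwrite("pics/w2.png",p);np.savez("pics/w2.npz",R=s["orientation"],t=s["tool_pos"],d=d)
p,d=eyes.snapshot("top");cv2.imwrite("pics/top2.png",p);np.save("pics/top2.npy",d)
```

```text
t 6.15 tcp [534.3 257.4 180.7] yaw_y 104.3 w 59.8 gf 0.0 F [0.1 0.3 1.1] q [ 21.  29.  92.   0.  59. -83.]
shift [ 1.1  0.8 80.7] turn [ 0.   -0.02 -0.01]
```

View pics/w2.png

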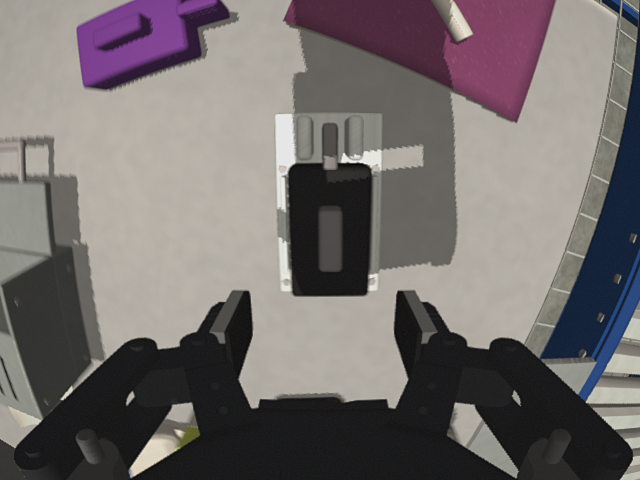

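The wrist view shows the pack squarely aligned. The rib runs from (318,206) to (342,271), the body's far corners are (292,296) and (369,296), and the tab is at (330,145) between the cheeks.

Run:
```python
from plant import env,eyes
from h import *
f=np.load("pics/w2.npz");R,t,d=f["R"],f["t"],f["d"]
def show(n,uv,z):
    w=wray(eyes,R,t,uv,z)*1e3
    print(n,np.round(w[:,:2],1).tolist(),"tool",np.round((w-t*1e3)@R,1)[:,:2].tolist())
show("rib corners",[[318,206],[342,206],[342,271],[318,271],[330,238]],.064)
show("body corners",[[289,165],[371,165],[369,296],[292,296]],.046)
show("tab",[[330,124],[330,165]],.056)
# rib height from two views: gray rib in top
p=cv2.imread("pics/top0.png");g=p.max(2)
m=np.zeros((480,640),np.uint8);m[248:276,212:232]=(g[248:276,212:232]>45);m=cv2.morphologyEx(m,2,np.ones((2,2)))
n,l,st,ce=cv2.connectedComponentsWithStats(m);print(st[1:].tolist(),ce[1:].round(1).tolist())
k=1+st[1:,4].argmax();c=ce[k]
for z in(.05,.057,.064,.071): print(z,"top",np.round(ray(eyes,"top",c,z)[0,:2]*1e3,1),"wrist",np.round(wray(eyes,R,t,[330,238],z)[0,:2]*1e3,1))
# door-down bar in new top view
C=cloud(eyes,"top",np.load("pics/top2.npy"));x,y,z=np.moveaxis(C,-1,0)
for lo,hi,nm in((.032,.056,"door"),(.1,.125,"roof")):
    q=(z>lo)&(z<hi)&(x>.49)&(x<.8)&(y>-.2)&(y<.1);r=cv2.minAreaRect((C[q][:,:2]*1e3).astype(np.float32));print(nm,q.sum(),np.round(cv2.boxPoints(r)).tolist(),np.median(z[q]))
```

```text
rib corners [[512.5, 247.5], [508.6, 262.8], [552.7, 274.7], [556.8, 258.6], [531.8, 260.6]] tool [[23.5, -4.3], [23.5, 11.5], [-22.2, 12.1], [-22.1, -4.5], [1.6, 3.7]]
body corners [[492.6, 221.5], [478.4, 276.7], [574.1, 302.9], [588.5, 245.7]] tool [[49.2, -24.6], [49.3, 32.4], [-49.8, 34.3], [-49.7, -24.7]]
tab [[458.4, 241.9], [485.0, 248.7]] tool [[77.3, 3.6], [49.9, 3.7]]
[[231, 249, 2, 2, 4], [213, 254, 10, 19, 135]] [[231.5, 249.5], [217.7, 262.9]]
0.05 top [532.8 262.4] wrist [535.6 261.9]
0.057 top [532.6 261. ] wrist [533.7 261.3]
0.064 top [532.4 259.6] wrist [531.8 260.6]
0.071 top [532.1 258.2] wrist [529.8 260. ]
door 3963 [[509.0, 6.0], [533.0, -152.0], [758.0, -116.0], [733.0, 41.0]] 0.04577412329971464
roof 3375 [[614.0, 24.0], [639.0, -136.0], [780.0, -114.0], [754.0, 46.0]] 0.11541598666783748
```

Call:
drive_tool:
  targets:
    - [[0, 2, 15], [0, 0, -0.2], 40]
    - [[0.5, 4, 35], [0, 0, -0.4], 40]
    - [[0.5, 4, 55], [0, 0, -0.4], 40]
    - [[0.5, 4, 75], [0, 0, -0.4], 40]
    - [[0.5, 4, 92], [0, 0, -0.4], 40]
    - [[0.5, 4, 104], [0, 0, -0.4], 40]
    - [[0.5, 4, 110], [0, 0, -0.4], 40]
    - [[0.5, 4, 111.5], [0, 0, -0.4], 40]

```text
clock: 6.92
tool_pos: [0.5328, 0.2597, 0.068]
orientation: [[-0.969, -0.248, -0.001], [-0.248, 0.969, -0.001], [0.001, -0.0, -1.0]]
ft_force: [0.1, 0.3, 0.3]
width: 0.04
grip_force: 0.0
```

Call:
drive_tool:
  targets:
    - [[0, 0, 0], [0, 0, 0], 25]
    - [[0, 0, 0], [0, 0, 0], 18]
    - [[0, 0, 0], [0, 0, 0], 10]
    - [[0, 0, 0], [0, 0, 0], 10]
    - [[0, 0, 0], [0, 0, 0], 10]
    - [[0, 0, 0], [0, 0, 0], 10]
    - [[0, 0, 0], [0, 0, 0], 10]
    - [[0, 0, 0], [0, 0, 0], 10]
  squeeze: 60

```text
clock: 7.58
tool_pos: [0.5337, 0.2605, 0.0698]
orientation: [[-0.968, -0.249, 0.002], [-0.249, 0.968, 0.001], [-0.002, 0.0, -1.0]]
ft_force: [-0.9, -0.0, 7.1]
width: 0.0137
grip_force: 59.5
```

Call:
drive_tool:
  targets:
    - [[0, 0, -6], [0, 0, 0], 10]
    - [[0, 0, -15], [0, 0, 0], 10]
    - [[0, 0, -30], [0, 0, 0], 10]
    - [[0, 0, -48], [0, 0, 0], 10]
    - [[0, 0, -68], [0, 0, 0], 10]
    - [[0, 0, -90], [0, 0, 0], 10]
    - [[0, 0, -112], [0, 0, 0], 10]
    - [[0, 0, -130], [0, 0, 0], 10]

```text
clock: 8.25
tool_pos: [0.533, 0.2602, 0.2008]
orientation: [[-0.968, -0.25, 0.001], [-0.25, 0.968, 0.0], [-0.001, 0.0, -1.0]]
ft_force: [0.6, -0.0, -4.2]
width: 0.0143
grip_force: 59.0
```

Run:
```python
from plant import env,eyes
from h import *
O=np.array([625.5,-58.]);a=np.radians(8.9)
print(O-15*np.array([np.cos(a),np.sin(a)]))
plan(env,[*(O-15*np.array([np.cos(a),np.sin(a)])),200],98.9)
```

```text
[610.68060201 -60.32065579]
t 8.25 tcp [533.  260.2 200.8] yaw_y 104.4 w 14.3 gf 59.0 F [ 0.6 -0.  -4.2] q [ 22.  28.  91.  -0.  62. -83.]
shift [   4.8 -329.8    0.8] turn [0.   0.04 5.55]
```

Call:
drive_tool:
  targets:
    - [[0, -6, 0], [0, 0, 0.2], 10]
    - [[0, -18, 0], [0, 0, 0.5], 10]
    - [[1, -36, 0], [0, 0, 1], 10]
    - [[1, -58, 0], [0, 0, 1.5], 10]
    - [[2, -83, 0], [0, 0, 2], 10]
    - [[2, -110, 0], [0, 0, 2.5], 10]
    - [[2.5, -138, 0], [0, 0, 3], 10]
    - [[3, -166, 0], [0, 0, 3.5], 10]

```text
clock: 8.92
tool_pos: [0.5709, 0.0963, 0.1968]
orientation: [[-0.982, -0.189, -0.003], [-0.189, 0.982, -0.0], [0.003, 0.0, -1.0]]
ft_force: [1.3, -0.5, -4.5]
width: 0.0142
grip_force: 59.0
```

Run:
```python
from plant import env,eyes
from h import *
plan(env,[610.7,-60.3,200],98.9)
```

```text
t 8.92 tcp [570.9  96.3 196.8] yaw_y 100.9 w 14.2 gf 59.0 F [ 1.3 -0.5 -4.5] q [  5.  26.  93.  -0.  61. -96.]
shift [  -9.5 -161.3   -3.2] turn [ 0.   -0.18  1.99]
```

Call:
drive_tool:
  targets:
    - [[-1, -28, 0], [0, 0, 0.5], 10]
    - [[-2, -56, 0], [0, 0, 1], 10]
    - [[-4, -83, 0], [0, 0, 1.5], 10]
    - [[-5, -108, 0], [0, 0, 1.8], 10]
    - [[-6, -130, 0], [0, 0, 2], 10]
    - [[-8, -147, 0], [0, 0, 2], 10]
    - [[-9, -158, 0], [0, 0, 2], 10]
    - [[-9.5, -161, 0], [0, 0, 2], 10]

```text
clock: 9.58
tool_pos: [0.6111, -0.0596, 0.1972]
orientation: [[-0.988, -0.154, -0.002], [-0.154, 0.988, 0.0], [0.002, 0.0, -1.0]]
ft_force: [-0.3, -0.3, -4.8]
width: 0.0147
grip_force: 59.0
```

Run:
```python
from plant import env,eyes
from h import *
plan(env,[610.7,-60.3,107],98.9)
s=env.state();p,d=eyes.snapshot("wrist");cv2.imwrite("pics/w3.png",p);np.savez("pics/w3.npz",R=s["orientation"],t=s["tool_pos"],d=d)
```

```text
t 9.58 tcp [611.1 -59.6 197.2] yaw_y 98.8 w 14.7 gf 59.0 F [-0.3 -0.3 -4.8] q [ -10.   30.   88.   -0.   63. -109.]
shift [ 0.3 -0.6 90.2] turn [ 0.02 -0.12 -0.07]
```

View pics/w3.png

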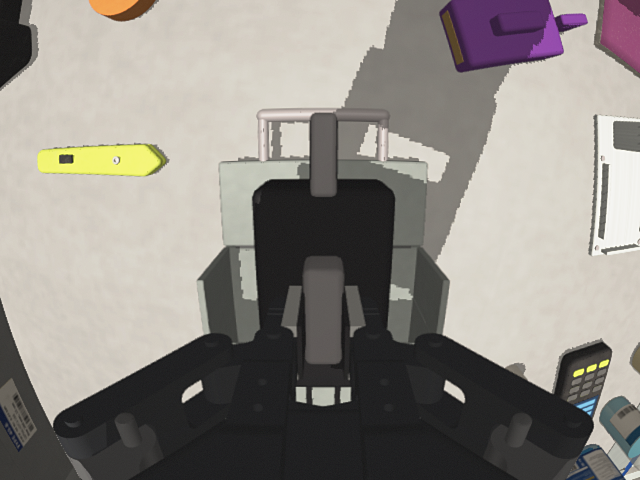

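The wrist view shows the pack held square over the open door: tab at (323,150), door edges at columns 220 and 427, pull bar at row 115. I lower it next.

Call:
drive_tool:
  targets:
    - [[0, -0.6, 12], [0, 0, 0], 10]
    - [[0, -0.6, 28], [0, 0, 0], 10]
    - [[0, -0.6, 46], [0, 0, 0], 10]
    - [[0, -0.6, 62], [0, 0, 0], 10]
    - [[0, -0.6, 75], [0, 0, 0], 10]
    - [[0, -0.6, 83], [0, 0, 0], 10]
    - [[0, -0.6, 87], [0, 0, 0], 10]
    - [[0, -0.6, 90], [0, 0, 0], 10]

```text
clock: 10.3
tool_pos: [0.6117, -0.0578, 0.1083]
orientation: [[-0.988, -0.156, -0.0], [-0.156, 0.988, 0.0], [0.0, 0.0, -1.0]]
ft_force: [-0.9, -0.3, -4.4]
width: 0.0148
grip_force: 59.0
```

Run:
```python
from plant import env,eyes
from h import *
plan(env,[610.7,-60.3,107],98.9)
f=np.load("pics/w3.npz");w=wray(eyes,f["R"],f["t"],[[258,113],[323,111],[388,114]],.042)*1e3
print("bar",w.round(1));w=wray(eyes,f["R"],f["t"],[[220,163],[427,163],[222,244],[425,244]],.045)*1e3;print("door",w.round(1),baypt(w,[625.5,-58],8.9).round(1))
```

```text
t 10.30 tcp [611.7 -57.8 108.3] yaw_y 99.0 w 14.8 gf 59.0 F [-0.9 -0.3 -4.4] q [ -10.   36.   91.    0.   53. -109.]
shift [ 1.3 -2.3  1.3] turn [ 0.   -0.01  0.07]
bar [[ 532.  -121.8   42. ]
 [ 524.1  -74.    42. ]
 [ 518.   -26.    42. ]]
door [[ 573.  -145.5   45. ]
 [ 548.9    9.6   45. ]
 [ 636.6 -137.9   45. ]
 [ 611.9   21.7   45. ]] [[-65.5 -78.3]
 [-65.2  78.7]
 [ -1.4 -80.7]
 [ -1.1  80.8]]
```

Call:
drive_tool:
  targets:
    - [[0.5, -1.5, 1], [0, 0, 0], 10]
    - [[0.5, -1.5, 2], [0, 0, 0], 10]
    - [[0.5, -1.5, 3], [0, 0, 0], 10]
    - [[0.5, -1.5, 3], [0, 0, 0], 10]
    - [[0.5, -1.5, 3], [0, 0, 0], 20]
    - [[0.5, -1.5, 3], [0, 0, 0], 30]
    - [[0.5, -1.5, 3], [0, 0, 0], 40]
    - [[0.5, -1.5, 2], [0, 0, 0], 44]

```text
clock: 10.97
tool_pos: [0.6115, -0.0597, 0.1068]
orientation: [[-0.988, -0.156, 0.0], [-0.156, 0.988, -0.0], [-0.0, -0.0, -1.0]]
ft_force: [-0.1, 0.1, 0.1]
width: 0.0437
grip_force: 0.0
```

Call:
drive_tool:
  targets:
    - [[0, 0, -4], [0, 0, 0], 44]
    - [[0, 0, -12], [0, 0, 0], 44]
    - [[0, 0, -25], [0, 0, 0], 44]
    - [[0, 0, -40], [0, 0, 0], 50]
    - [[0, 0, -50], [0, 0, 0], 50]
    - [[10, 0, -50], [0, 0, 0], 50]
    - [[30, 0, -50], [0, 0, 0], 50]
    - [[40, 0, -50], [0, 0, 0], 50]

```text
clock: 11.63
tool_pos: [0.5707, -0.066, 0.1576]
orientation: [[-0.988, -0.156, 0.0], [-0.156, 0.988, -0.0], [-0.0, -0.0, -1.0]]
ft_force: [-0.3, 0.5, -0.0]
width: 0.0498
grip_force: 0.0
```

Run:
```python
from plant import env,eyes
from h import *
a=np.radians(8.9);plan(env,[*(np.array([625.,-58])-81*np.array([np.cos(a),np.sin(a)])),87],98.9)
s=env.state();p,d=eyes.snapshot("wrist");cv2.imwrite("pics/w4.png",p);np.savez("pics/w4.npz",R=s["orientation"],t=s["tool_pos"],d=d)
```

```text
t 11.63 tcp [570.7 -66.  157.6] yaw_y 99.0 w 49.8 gf 0.0 F [-0.3  0.5 -0. ] q [ -11.   29.   96.   -0.   55. -110.]
shift [26.2 -0.5 70.6] turn [-0.01  0.02  0.06]
```

View pics/w4.png

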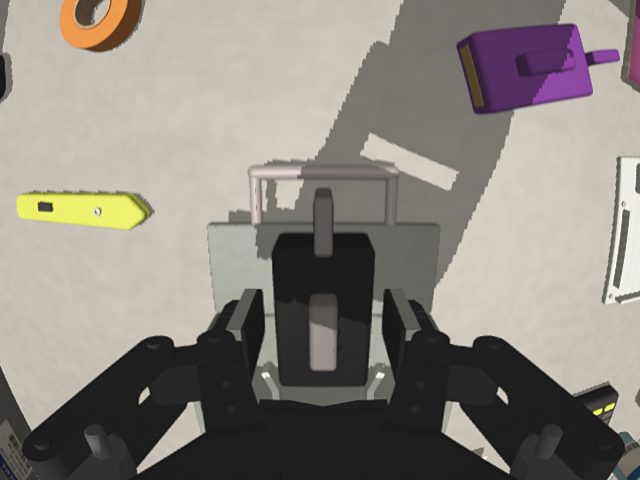

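The pack stands square on the open door, with its tab from (323,190) to (323,255) and its body from (274,235) to (374,385). I measure the tab and check the rest.

Run:
```python
from plant import env,eyes
from h import *
f=np.load("pics/w4.npz");R,t=f["R"],f["t"]
for n,uv,z in(("tab",[[323,190],[323,250]],.093),("body",[[273,235],[374,235],[280,385],[366,385]],.083),("door",[[208,225],[440,225]],.045)):
    w=wray(eyes,R,t,uv,z)*1e3;print(n,"tool",((w-t*1e3)@R).round(1)[:,:2].tolist(),"bay",baypt(w,[625,-58],8.9).round(1).tolist())
```

```text
tab tool [[41.9, -0.9], [9.8, -0.9]] bay [[-96.7, -0.5], [-64.6, -0.5]]
body tool [[15.3, -28.8], [15.3, 27.5], [-88.7, -29.8], [-88.7, 27.8]] bay [[-70.1, -28.3], [-70.1, 27.9], [34.0, -29.2], [33.9, 28.4]]
door tool [[11.9, -78.7], [11.8, 78.3]] bay [[-66.6, -78.3], [-66.7, 78.7]]
```

Call:
drive_tool:
  targets:
    - [[14, -0.9, 0], [0, 0, 0], 50]
    - [[28, -0.9, 3], [0, 0, 0], 45]
    - [[28, -0.9, 18], [0, 0, 0], 40]
    - [[28, -0.9, 36], [0, 0, 0], 40]
    - [[28, -0.9, 52], [0, 0, 0], 40]
    - [[28, -0.9, 64], [0, 0, 0], 40]
    - [[28, -0.9, 70], [0, 0, 0], 40]
    - [[28, -0.9, 71], [0, 0, 0], 40]

```text
clock: 12.35
tool_pos: [0.5443, -0.0711, 0.085]
orientation: [[-0.988, -0.156, -0.001], [-0.156, 0.988, 0.0], [0.001, 0.0, -1.0]]
ft_force: [-0.5, -0.2, 0.4]
width: 0.0398
grip_force: 0.0
```

Call:
drive_tool:
  targets:
    - [[0, 0, 0], [0, 0, 0], 25]
    - [[0, 0, 0], [0, 0, 0], 15]
    - [[0, 0, 0], [0, 0, 0], 5]
    - [[0, 0, 0], [0, 0, 0], 5]
    - [[0, 0, 0], [0, 0, 0], 5]
    - [[0, 0, 0], [0, 0, 0], 5]
    - [[0, 0, 0], [0, 0, 0], 5]
    - [[0, 0, 0], [0, 0, 0], 5]
  squeeze: 40

```text
clock: 13.02
tool_pos: [0.5449, -0.0712, 0.0866]
orientation: [[-0.988, -0.155, 0.002], [-0.155, 0.988, -0.0], [-0.002, -0.0, -1.0]]
ft_force: [-1.2, 1.1, 6.7]
width: 0.0089
grip_force: 41.3
```

Run:
```python
from plant import env,eyes
from h import *
a=np.radians(8.9);plan(env,[*(np.array([625.,-58])+21*np.array([np.cos(a),np.sin(a)])),87],98.9)
print(baypt(env.state()["tool_pos"]*1e3,[625,-58],8.9))
```

```text
t 13.02 tcp [544.9 -71.2  86.6] yaw_y 98.9 w 8.9 gf 41.3 F [-1.2  1.1  6.7] q [ -12.   33.  102.    0.   45. -111.]
shift [-102.2    0.6   -0.3] turn [-0.03  0.09  0.05]
[-81.16604573  -0.6380907 ]
```

Call:
drive_tool:
  targets:
    - [[-4, 0.2, 0], [0, 0, 0], 5]
    - [[-11, 0.4, 0], [0, 0, 0], 5]
    - [[-19, 0.5, 0], [0, 0, 0], 5]
    - [[-28, 0.6, 0], [0, 0, 0], 5]
    - [[-37, 0.6, 0], [0, 0, 0], 5]
    - [[-46, 0.6, 0], [0, 0, 0], 5]
    - [[-54, 0.6, 0], [0, 0, 0], 5]
    - [[-60, 0.6, 0], [0, 0, 0], 5]

```text
clock: 13.68
tool_pos: [0.6033, -0.0614, 0.0867]
orientation: [[-0.988, -0.156, -0.002], [-0.156, 0.988, -0.0], [0.002, -0.0, -1.0]]
ft_force: [-10.4, -1.8, 14.8]
width: 0.009
grip_force: 42.5
```

Call:
drive_tool:
  targets:
    - [[-5, 0, 0], [0, 0, 0], 5]
    - [[-10, 0, 0.5], [0, 0, 0], 5]
    - [[-15, 0, 0.5], [0, 0, 0], 5]
    - [[-20, 0, 0.5], [0, 0, 0], 5]
    - [[-25, 0, 0.5], [0, 0, 0], 5]
    - [[-30, 0, 0.5], [0, 0, 0], 5]
    - [[-34, 0, 0.5], [0, 0, 0], 5]
    - [[-37, 0, 0.5], [0, 0, 0], 5]

```text
clock: 14.35
tool_pos: [0.64, -0.0556, 0.0857]
orientation: [[-0.988, -0.156, -0.001], [-0.156, 0.988, -0.0], [0.001, -0.0, -1.0]]
ft_force: [-6.0, -1.6, 8.0]
width: 0.0094
grip_force: 41.5
```

Run:
```python
from plant import env,eyes
from h import *
a=np.radians(8.9);plan(env,[*(np.array([625.,-58])+22*np.array([np.cos(a),np.sin(a)])),87],98.9)
print(baypt(env.state()["tool_pos"]*1e3,[625,-58],8.9))
s=env.state();p,d=eyes.snapshot("wrist");cv2.imwrite("pics/w5.png",p);np.savez("pics/w5.npz",R=s["orientation"],t=s["tool_pos"],d=d)
```

```text
t 14.35 tcp [640.  -55.6  85.7] yaw_y 99.0 w 9.4 gf 41.5 F [-6.  -1.6  8. ] q [  -9.   41.   87.   -0.   53. -108.]
shift [-6.8 -0.1 -1.3] turn [-0.   -0.05  0.05]
[15.23414032  0.0856727 ]
```

View pics/w5.png

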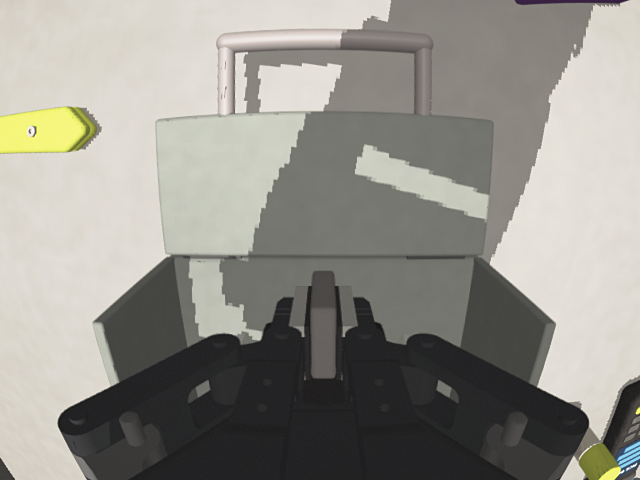

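The pack is most of the way in: tab at (323,325), hinge line at row 255, everything centred. I push on gently to the stop.

Call:
drive_tool:
  targets:
    - [[-1.5, 0, 0], [0, 0, 0], 5]
    - [[-3, 0, 0], [0, 0, 0], 5]
    - [[-4.5, 0, 0], [0, 0, 0], 5]
    - [[-6, 0, 0], [0, 0, 0], 5]
    - [[-7, 0, 0], [0, 0, 0], 5]
    - [[-8, 0, 0], [0, 0, 0], 5]
    - [[-8.5, 0, 0], [0, 0, 0], 5]
    - [[-8.5, 0, 0], [0, 0, 0], 5]

```text
clock: 15.07
tool_pos: [0.6456, -0.0547, 0.0857]
orientation: [[-0.988, -0.156, -0.008], [-0.156, 0.988, -0.0], [0.008, 0.001, -1.0]]
ft_force: [-24.6, -3.7, 19.1]
width: 0.009
grip_force: 43.3
```

Call:
drive_tool:
  targets:
    - [[-1, 0, 0], [0, 0, 0], 5]
    - [[-2, 0, 0], [0, 0, 0], 5]
    - [[-3, 0, 0], [0, 0, 0], 5]
    - [[-3, 0, 0], [0, 0, 0], 5]
    - [[-3, 0, 0], [0, 0, 0], 5]
    - [[-2, 0, 0], [0, 0, 0], 5]
    - [[1, 0, 0], [0, 0, 0], 5]
    - [[3, 0, 0], [0, 0, 0], 5]

```text
clock: 15.73
tool_pos: [0.6453, -0.0547, 0.0853]
orientation: [[-0.988, -0.155, 0.0], [-0.155, 0.988, 0.0], [-0.0, 0.0, -1.0]]
ft_force: [2.5, 0.8, -1.5]
width: 0.0092
grip_force: 40.7
```

It's at the stop, with the force relaxed. I release, rise and check.

Call:
drive_tool:
  targets:
    - [[0, 0, 0], [0, 0, 0], 15]
    - [[0, 0, 0], [0, 0, 0], 25]
    - [[0, 0, 0], [0, 0, 0], 35]
    - [[0, 0, -5], [0, 0, 0], 36]
    - [[0, 0, -20], [0, 0, 0], 36]
    - [[0, 0, -40], [0, 0, 0], 36]
    - [[20, 0, -65], [0, 0, 0], 36]
    - [[50, 0, -90], [0, 0, 0], 36]

```text
clock: 16.4
tool_pos: [0.5968, -0.0622, 0.176]
orientation: [[-0.988, -0.156, 0.001], [-0.156, 0.988, -0.0], [-0.001, -0.0, -1.0]]
ft_force: [0.5, 0.3, 1.0]
width: 0.0358
grip_force: 0.0
```

Run:
```python
from plant import env,eyes
from h import *
a=np.radians(8.9);plan(env,[*(np.array([625.,-58])-102*np.array([np.cos(a),np.sin(a)])),110],8.9)
s=env.state();p,d=eyes.snapshot("wrist");cv2.imwrite("pics/w6.png",p);np.savez("pics/w6.npz",R=s["orientation"],t=s["tool_pos"],d=d)
```

```text
t 16.40 tcp [596.8 -62.2 176. ] yaw_y 99.0 w 35.8 gf 0.0 F [0.5 0.3 1. ] q [ -10.   30.   91.    0.   59. -109.]
shift [73.6 -0.1 66. ] turn [3.000e-02 6.000e-02 9.009e+01]
```

View pics/w6.png

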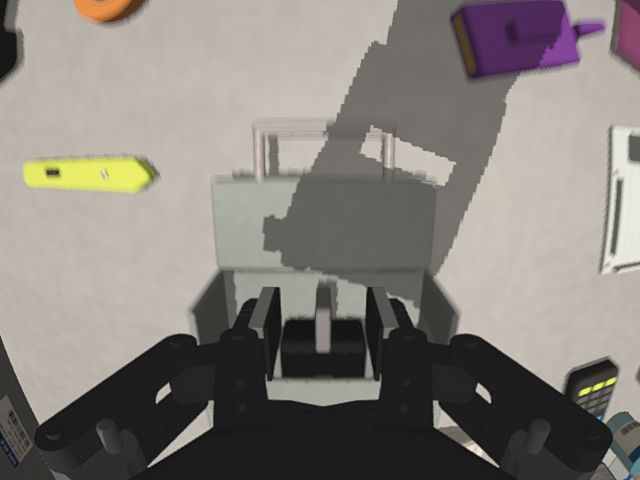

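The pack is in: tab at (323,283) to (323,350) with the body under the roof behind it. The door is still down, bar at row 128.

Run:
```python
from plant import env,eyes
from h import *
f=np.load("pics/w6.npz");R,t=f["R"],f["t"]
for n,uv,z in(("tabend",[[323,284]],.092),("body",[[283,321],[366,321]],.082),("bar",[[258,124],[323,128],[390,130]],.042),("door edge",[[213,179],[435,181],[220,270],[430,270]],.045)):
    w=wray(eyes,R,t,uv,z)*1e3;print(n,w.round(1)[:,:2].tolist(),"bay",baypt(w,[625,-58],8.9).round(1).tolist())
```

```text
tabend [[615.0, -60.3]] bay [[-10.3, -0.7]]
body [[650.1, -81.7], [641.5, -27.1]] bay [[21.1, -27.3], [21.1, 28.0]]
bar [[526.8, -119.6], [523.3, -74.8], [516.7, -29.0]] bay [[-106.6, -45.6], [-103.1, -0.8], [-102.5, 45.4]]
door edge [[568.9, -146.3], [545.8, 9.1], [636.5, -135.4], [611.9, 20.9]] bay [[-69.1, -78.6], [-67.9, 78.5], [-0.6, -78.3], [-0.8, 80.0]]
```

Call:
drive_tool:
  targets:
    - [[10, 0, 2], [0, 0, 7], 40]
    - [[20, 0, 5], [0, 0, 14], 40]
    - [[30, 0, 8], [0, 0, 21], 40]
    - [[40, 0, 11], [0, 0, 28], 40]
    - [[50, 0, 14], [0, 0, 35], 40]
    - [[60, 0, 17], [0, 0, 42], 40]
    - [[68, 0, 20], [0, 0, 49], 40]
    - [[74, 0, 20], [0, 0, 56], 40]

```text
clock: 17.12
tool_pos: [0.5224, -0.0739, 0.1551]
orientation: [[-0.677, 0.736, -0.0], [0.736, 0.677, 0.0], [0.0, -0.0, -1.0]]
ft_force: [-0.5, 0.4, 0.1]
width: 0.0401
grip_force: 0.0
```

The tab end measures at bay x -10 rather than +8, so the pack may not be home. I check with a still picture before closing the door.

Run:
```python
from plant import env,eyes
from h import *
f=np.load("pics/w5.npz")
print("w5 tabend",baypt(wray(eyes,f["R"],f["t"],[[323,271]],.092)*1e3,[625,-58],8.9), "tcp",baypt(f["t"]*1e3,[625,-58],8.9))
f=np.load("pics/w4.npz")
s=env.state();print(s["dq"].round(1));p,d=eyes.snapshot("wrist");np.savez("pics/w7.npz",R=s["orientation"],t=s["tool_pos"],d=d)
t,dt=eyes.snapshot("top");c,dc=eyes.snapshot("scene")
A=p
B=cv2.resize(t[140:260,300:420],(400,400),interpolation=cv2.INTER_CUBIC)[:, :400]
D=cv2.resize(c[180:290,325:435],(400,400),interpolation=cv2.INTER_CUBIC)
A=cv2.resize(p,(400,300))
out=np.zeros((600,800,3),np.uint8);out[:300,:400]=A;out[:400,400:]=B;out[300:,:400]=cv2.resize(D,(400,300))
cv2.imwrite("pics/v7.png",out);cv2.imwrite("pics/w7.png",p);cv2.imwrite("pics/top7.png",t)
```

```text
w5 tabend [[-9.32654493 -0.06688915]] tcp [15.23414032  0.0856727 ]
[-2.8 -6.2  9.4 -0.  -3.3 80.7]
```

View pics/v7.png

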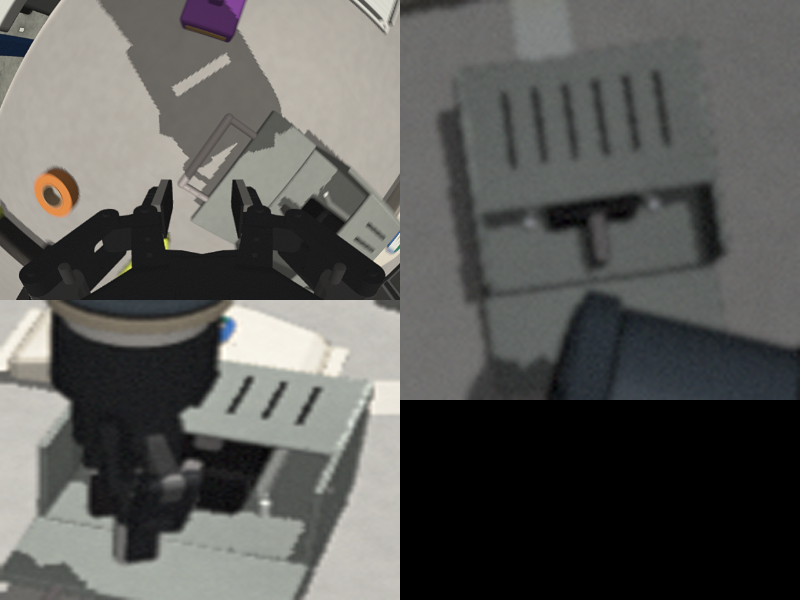

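Run:
```python
from plant import env,eyes
from h import *
def uv(x,y): return [300+(x-400)/3.333,140+y/3.333]
for n,q,z in(("tab end",[uv(602,267)],.092),("body front top",[uv(548,227),uv(634,215)],.082),("hinge",[uv(490,295),uv(700,264)],.045),("roof front",[uv(485,214),uv(712,184)],.114),("roof back",[uv(460,75),uv(690,40)],.114)):
    print(n,baypt(ray(eyes,"top",q,z)*1e3,[625,-58],8.9).round(1).tolist())
f=np.load("pics/w7.npz");w=cv2.imread("pics/w7.png");cv2.imwrite("pics/x.png",w)
# back-check: depth in top at the body front/tab
C=cloud(eyes,"top",eyes.snapshot("top")[1])
B=baypt(C*1e3,[625,-58],8.9);z=C[...,2]*1e3
m=(abs(B[...,1])<6)&(B[...,0]>-20)&(B[...,0]<60)
o=np.argsort(B[m][:,0]);print(np.c_[B[m],z[m]][o][::4].round().astype(int).tolist())
```

```text
tab end [[4.3, 1.4]]
body front top [[36.9, 32.0], [36.7, -25.7]]
hinge [[1.1, 75.6], [1.8, -69.5]]
roof front [[46.8, 73.0], [45.3, -74.9]]
roof back [[139.2, 76.1], [140.8, -75.2]]
[[-7, -6, 48], [-4, 0, 44], [-2, -2, 45], [0, -4, 48], [1, 2, 40], [3, 2, 45], [5, -3, 46], [7, -6, 44], [8, 3, 46], [9, 1, 75], [9, 4, 57], [9, -1, 48], [11, 2, 98], [13, -1, 94], [13, 6, 62], [16, 1, 92], [17, 6, 70], [18, 3, 92], [20, -2, 93], [22, -2, 94], [22, 5, 96], [24, 2, 94], [26, 2, 97], [27, 6, 92], [29, -1, 88], [31, -1, 92], [33, -4, 94], [34, 3, 93], [35, 3, 96], [38, 0, 92], [39, 5, 42], [40, 0, 92], [43, -6, 85], [44, 5, 85], [46, 0, 81], [47, -2, 86], [48, 2, 111], [49, -2, 116], [50, -5, 82], [51, -5, 117], [52, -3, 113], [54, -3, 116], [55, 6, 116], [56, -3, 115], [58, -3, 116], [59, -2, 112]]
```

In the top view the tab runs from bay x 8 to 38, so the pack is home. The wrist ray had hit the foot of the tab's front face rather than its top edge. I go on to the bar.

Call:
drive_tool:
  targets:
    - [[0, 0, 5], [0, 0, 7], 45]
    - [[0, 0, 12], [0, 0, 14], 45]
    - [[0, 0, 20], [0, 0, 21], 45]
    - [[0, 0, 30], [0, 0, 28], 45]
    - [[0, 0, 45], [0, 0, 34], 45]
    - [[0, 0, 60], [0, 0, 34], 45]
    - [[0, 0, 76], [0, 0, 34], 45]
    - [[0, 0, 88], [0, 0, 34], 45]

```text
clock: 17.98
tool_pos: [0.5234, -0.0738, 0.0662]
orientation: [[-0.159, 0.987, -0.0], [0.987, 0.159, 0.0], [0.0, -0.0, -1.0]]
ft_force: [-0.3, -0.0, -0.9]
width: 0.045
grip_force: 0.0
```

Call:
drive_tool:
  targets:
    - [[0, 0, 10], [0, 0, 0], 45]
    - [[0, 0, 20], [0, 0, 0], 45]
    - [[0, 0, 24], [0, 0, 0], 35]
    - [[0, 0, 24], [0, 0, 0], 20]
    - [[0, 0, 24], [0, 0, 0], 10]
    - [[0, 0, 24], [0, 0, 0], 5]
    - [[0, 0, 24], [0, 0, 0], 5]
    - [[0, 0, 24], [0, 0, 0], 5]
  squeeze: 30

```text
clock: 18.65
tool_pos: [0.5256, -0.0737, 0.0446]
orientation: [[-0.156, 0.988, 0.006], [0.988, 0.156, -0.0], [-0.001, 0.006, -1.0]]
ft_force: [9.4, 6.2, -1.1]
width: 0.0088
grip_force: 30.5
```

Run:
```python
from plant import env,eyes
from h import *
plan(env,[617.5,-59,147],8.9)
```

```text
t 18.65 tcp [525.6 -73.7  44.6] yaw_y 9.0 w 8.8 gf 30.5 F [ 9.4  6.2 -1.1] q [-13.  35. 105.   0.  39. -22.]
shift [   0.    93.7 -101.8] turn [0.35 0.08 0.06]
```

Call:
drive_tool:
  targets:
    - [[0, 1.5, 13.4], [0, 0, 0], 5]
    - [[0, 1.5, -13.4], [0, 0, 0], 5]
    - [[0, 4, -26.6], [0, 0, 0], 5]
    - [[0, 8, -39.4], [0, 0, 0], 5]
    - [[0, 13, -51.7], [0, 0, 0], 5]
    - [[0, 20, -63.1], [0, 0, 0], 5]
    - [[0, 28, -73.6], [0, 0, 0], 5]
    - [[0, 38, -82.9], [0, 0, 0], 5]

```text
clock: 19.32
tool_pos: [0.5648, -0.0677, 0.1261]
orientation: [[-0.156, 0.988, 0.01], [0.988, 0.156, -0.0], [-0.002, 0.01, -1.0]]
ft_force: [28.0, 0.6, -42.7]
width: 0.0086
grip_force: 30.1
```

Call:
drive_tool:
  targets:
    - [[0, 5.4, -4], [0, 0, 0], 5]
    - [[0, 10.8, -6], [0, 0, 0], 5]
    - [[0, 22.5, -11], [0, 0, 0], 5]
    - [[0, 34.9, -16], [0, 0, 0], 5]
    - [[0, 47.8, -19], [0, 0, 0], 5]
    - [[0, 57, -21], [0, 0, 0], 5]
    - [[0, 62, -21], [0, 0, 0], 5]
    - [[0, 64, -21], [0, 0, 0], 5]

```text
clock: 19.98
tool_pos: [0.6221, -0.0585, 0.1487]
orientation: [[-0.156, 0.988, -0.006], [0.988, 0.156, -0.001], [-0.0, -0.006, -1.0]]
ft_force: [-29.2, -5.7, 25.5]
width: 0.0086
grip_force: 35.4
```

Call:
drive_tool:
  targets:
    - [[0, 2, 0], [0, 0, 0], 5]
    - [[0, 4, 0], [0, 0, 0], 5]
    - [[0, 4, 0], [0, 0, 0], 5]
    - [[0, 4, 0], [0, 0, 0], 5]
    - [[0, 4, 0], [0, 0, 0], 5]
    - [[0, 4, 0], [0, 0, 0], 5]
    - [[0, 4, 0], [0, 0, 0], 5]
    - [[0, 4, 0], [0, 0, 0], 5]

```text
clock: 20.65
tool_pos: [0.6223, -0.0585, 0.1486]
orientation: [[-0.156, 0.988, -0.014], [0.988, 0.156, -0.001], [0.001, -0.014, -1.0]]
ft_force: [-42.2, -7.0, 30.8]
width: 0.0086
grip_force: 36.4
```

The force rises with no travel, so the door is at its shut stop. I relax, release and leave upwards.

Call:
drive_tool:
  targets:
    - [[0, -3, 0], [0, 0, 0], 5]
    - [[0, -6, 1], [0, 0, 0], 5]
    - [[0, -8, 3], [0, 0, 0], 5]
    - [[0, -8, 3], [0, 0, 0], 5]
    - [[0, -8, 3], [0, 0, 0], 15]
    - [[0, -8, 3], [0, 0, 0], 25]
    - [[0, -8, 3], [0, 0, 0], 40]
    - [[0, -8, 0], [0, 0, 0], 45]

```text
clock: 21.32
tool_pos: [0.6194, -0.0586, 0.1466]
orientation: [[-0.156, 0.988, -0.001], [0.988, 0.156, 0.0], [0.0, -0.001, -1.0]]
ft_force: [-0.6, -0.2, -0.4]
width: 0.0447
grip_force: 0.0
```

Call:
drive_tool:
  targets:
    - [[0, -8, -5], [0, 0, 0], 45]
    - [[0, -8, -20], [0, 0, 0], 45]
    - [[0, -8, -40], [0, 0, 0], 45]
    - [[0, -8, -60], [0, 0, 0], 45]
    - [[0, -8, -85], [0, 0, 0], 45]
    - [[0, -8, -110], [0, 0, 0], 45]
    - [[0, -8, -120], [0, 0, 0], 45]
    - [[0, -8, -120], [0, 0, 0], 45]

```text
clock: 21.98
tool_pos: [0.6124, -0.0601, 0.2697]
orientation: [[-0.156, 0.988, 0.004], [0.988, 0.156, -0.001], [-0.001, 0.004, -1.0]]
ft_force: [-0.3, 0.1, -0.2]
width: 0.0449
grip_force: 0.0
```

Call:
drive_tool:
  targets:
    - [[15, -20, 0], [0, 0, 0], 45]
    - [[30, -45, 0], [0, 0, 0], 45]
    - [[50, -75, 0], [0, 0, 0], 45]
    - [[75, -105, 0], [0, 0, 0], 45]
    - [[100, -135, 0], [0, 0, 0], 45]
    - [[125, -165, 0], [0, 0, 0], 45]
    - [[145, -190, 0], [0, 0, 0], 45]
    - [[155, -200, 0], [0, 0, 0], 45]

```text
clock: 22.65
tool_pos: [0.3864, 0.0632, 0.2656]
orientation: [[-0.156, 0.988, -0.003], [0.988, 0.156, 0.0], [0.001, -0.003, -1.0]]
ft_force: [-0.1, -0.6, -0.0]
width: 0.0452
grip_force: 0.0
```

Run:
```python
from plant import env,eyes
from h import *
for n in("top","scene"):
  old=cloud(eyes,n,np.load(f"pics/{n}0.npy"));p,d=eyes.snapshot(n);new=cloud(eyes,n,d);cv2.imwrite(f"pics/{n}9.png",p)
  for nm,C in(("old",old),("new",new)):
    B=baypt(C*1e3,[625,-58],8.9);z=C[...,2]
    m=(z>.135)&(z<.165)&(abs(B[...,0])<40)&(abs(B[...,1])<40)
    print(n,nm,m.sum(),np.median(B[m],0).round(1) if m.any() else 0,np.median(z[m]).round(4) if m.any() else 0)
    t=(abs(B[...,1])<4)&(B[...,0]>5)&(B[...,0]<45)&(z>.085)&(z<.1);print("  tab",t.sum(),np.percentile(B[t][:,0],[3,97]).round(1) if t.any() else 0)
```

```text
top old 184 [-9.8 -0.3] 0.1519
  tab 0 0
top new 184 [-3.7 -0.3] 0.1521
  tab 54 [ 9.8 40.3]
scene old 214 [-12.6  -0.3] 0.1495
  tab 0 0
scene new 214 [-6.7 -1. ] 0.15
  tab 15 [25.1 39.1]
```

```bash
python3 -c "
from plant import env
print(env.hand_in(), env.state()['clock'])"
```

```text
the job is handed in; nothing more can be done
the job is handed in; nothing more can be done
```

I handed the job in at about 23 s: both fixed cameras show the pack home in the bay and the door shut, and the gripper is clear; the hand-in gave no verdict.

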